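Tidy the hallway ledge into its fitted trays

ROBOT

A 6-joint arm with a two-finger parallel gripper is mounted at the origin on the work surface. World frame = base frame: x ahead of the robot, y to its left, z up, the work surface at z = 0. Lengths are in mm, angles in rad, forces in N, time in s.
With the tool pointing down it reaches from about 275 to 775 mm from the base axis. Payload 14.6 kg.
Tool frame: the origin (TCP) lies on the centre line of the jaws, within the pads' length; the fingertips stand finger_overhang ahead of it and the grasp point (between the pads) lies 6 mm ahead of it (finger_overhang is the distance from the TCP to the fingertips, in mm); z points along the fingers, y is the line along which they close (so a half turn about z gives the same grasp; the last joint's range is limited). The gripper opens to 85 mm and grips with 20 to 120 N. Pads are 22 mm wide; open, the fingers measure 114 mm over their backs; the gripper's body (76 mm by 85 mm) begins 54 mm behind the grasp point. The pads swing forward as they close: fully open they stand 13 mm farther back than shut.
Start: joints at [1.051, 0.263, -0.048, 1.259, 0, 1.415], TCP at [187.305, 490.454, 256.278] pointing down, gripper open.
Joint ranges: [-2.65, 2.65], [-0.89, 1.7], [-1.18, 1.37], [-2.13, 2.11], [-1.35, 1.29], [-3.14, 3.14]. Speed limits (rad/s): [1.89, 1.89, 2.57, 2.79, 3.14, 3.14].

INTERFACE

Orientations are given as a rotation vector (axis times angle).
In Python, from plant import get_state, grab_frame, finish_job, finger_overhang gives the robot as it stands.
- The arm moves only by the shell command python3 -m pendant 'ROWS' [FORCE]. ROWS is JSON, a list of rows, each a list of 3 entries, a list of its own where there are three numbers: the shift along the world's x, y, z in cm, then the turn, a rotation vector about the world's x, y, z in rad, then the finger opening in cm, from 0 to 8.54. A call has 1 to 5 rows; each row shifts and turns the commanded pose from where the row before left it; what a row does not reach is not made up. A row lasts 1/10 s, in which the tool goes at most 50 mm and 8.59 degrees, less where a joint would pass 70% of its speed; a pose out of reach is approached as far as the arm can. A call is refused whole if a number of a shift passes 5 or a number of a turn 0.15, either way. A call with a gripper value outside its range is refused whole. The fingers move at their own pace and stop on an object; FORCE is the grip in N (left out, the last holds). Time passes only in rows, so rows that do not move let the fingers close. It gives the time, the measured TCP pose, the force, the opening and the grip force at its end, in the units of the state.
- get_state(): the state, without advancing time (a new reading comes with each control period).
- grab_frame(name): name is "scene" or "top"; returns a dict with "color" (400x640x3 uint8, blue, green, red), "fx", "fy", "cx", "cy" (pixels), "cam_to_world" (4x4, takes a point from camera to world coordinates). Camera axes: x right, y down, z forward; pixel columns grow to the right and rows downward; lengths in mm; the calibration is good to about 2 mm. A picture is of the moment at which its call begins. There is no depth.
- finish_job(): hands the job in; it is judged then, once.
The state is a dict: "t": time; "qpos": joint angles; "qvel": joint speeds; "joint_efforts": joint torques, N m; "tool_pos": TCP position; "eef_rot": TCP orientation; "wrist_force": force on the tool from outside, world axes, zero at the start; "torque": the same for the moment, N m; "grip_width": opening from 0.0 (shut) to 1.0 (fully open); "grip_force": force on a finger pad.
Only numpy, scipy, OpenCV 4.12 (cv2) and the standard library are available. Lean on these libraries where they do the work, as an engineer would, in place of code of your own. Each camera call takes 0.05 s, during which the arm holds its last target. There are 200 camera calls.

TASK

Tidy the hallway ledge by putting each loose thing into the cork-lined tray made to fit it: the large polish tin in the large round tray, the small tin in the small round tray, the sunglasses case in the long tray and the door stop in the short rectangular tray. Set each one down rather than dropping it, right way up and lying flat on the cork inside the rim. Leave the key dish and the clamped shoehorn where they are.

Things in the scene. Friction and masses are not known exactly. Their poses are not given: they have to be found in the camera images.
- large_tin: Large lidded round polish tin, plain steel, 68 mm across and 24 mm high, lying flat with its lid up on the ledge; about 110 g. Origin: centre of its underside, z up.
- small_tin: Small lidded round polish tin, plain steel, 44 mm across and 22 mm high, lying flat with its lid up on the ledge; about 50 g. Origin: centre of its underside, z up.
- glasses_case: Closed hinged sunglasses case of grey plastic, a long shape with round ends, 150 mm long (x), 56 mm wide (y), 40 mm high; its sides are upright up to 32 mm, the top is slightly domed; about 140 g. Origin: centre of its underside, z up. Either way round in its tray will do.
- door_stop: White plastic door-stop wedge, 110 mm long (x), 40 mm wide (y) with upright parallel sides; 30 mm high at its thick end (-x), sloping down to 6 mm at its thin end (+x), about 20 mm high 12 mm towards the thick end from the middle, where its centre of mass lies; about 70 g. Origin: centre of its underside, z up. Either way round in its tray will do.
- large_round_tray: Large round shallow aluminium tray lined with cork, 88 mm across inside the rim. Fixed to the ledge. Its origin is the centre of its underside, z up; the cork face is 4 mm and the top of the rim 9 mm above the ledge; rim 3 mm thick.
- small_round_tray: Small round shallow aluminium tray lined with cork, 64 mm across inside the rim. Fixed to the ledge. Its origin is the centre of its underside, z up; the cork face is 4 mm and the top of the rim 9 mm above the ledge; rim 3 mm thick.
- long_tray: Long rectangular shallow aluminium tray lined with cork, 170 mm long (x) by 76 mm wide (y) inside the rim. Fixed to the ledge. Its origin is the centre of its underside, z up; the cork face is 4 mm and the top of the rim 9 mm above the ledge; rim 3 mm thick.
- short_tray: Shorter rectangular shallow aluminium tray lined with cork, 130 mm long (x) by 60 mm wide (y) inside the rim. Fixed to the ledge. Its origin is the centre of its underside, z up; the cork face is 4 mm and the top of the rim 9 mm above the ledge; rim 3 mm thick.
- key_dish: Stainless steel key dish with two keys in it, 124 mm across, 24 mm high, standing loose on the ledge to the robot's left; not to be moved. Origin: centre of its underside, z up.
- clamp: Spring clamp lying on its side with its jaws on a wooden shoehorn standing on edge, about 340 mm long (x, from -0.15 to +0.19 m) and 110 mm wide overall, up to 44 mm high, loose on the ledge to the robot's right; not to be moved. Origin: between the jaws, on the ledge, z up.
Mind the look-alikes: they are no part of the job. What is shaped like the large_tin but red or turquoise is not meant. Several things look just like the glasses_case: the one meant starts farthest from the robot's base.

How it is judged (in metres and radians):
At the end, for the whole second after the job is handed in: Each thing lies flat (within 0.06 rad) and still, right way up, on the cork of its own tray inside the rim: tins within 13 mm of the tray's centre, sunglasses case and door stop within 17 mm, underside 2 to 6.5 mm above the tray's underside (the cork is at 4 mm) (horizontal distance between large_tin and large_round_tray below 0.013 m and z of large_tin in the frame of large_round_tray between 0.002 and 0.0065 m and angle between each of large_tin, small_tin, glasses_case, door_stop's own z axis and vertical below 0.06 rad and linear speed of each of large_tin, small_tin, glasses_case, door_stop below 0.02 m/s and angular speed of each of large_tin, small_tin, glasses_case, door_stop below 0.2 rad/s and horizontal distance between small_tin and small_round_tray below 0.013 m and z of small_tin in the frame of small_round_tray between 0.002 and 0.0065 m and horizontal distance between glasses_case and long_tray below 0.017 m and z of glasses_case in the frame of long_tray between 0.002 and 0.0065 m and horizontal distance between door_stop and short_tray below 0.017 m and z of door_stop in the frame of short_tray between 0.002 and 0.0065 m); the robot touches nothing.
It fails at once if a thing is dropped or flung: it moves faster than 0.7 m/s (a fall of 25 mm) while no finger touches it ((contact force between the fingers and large_tin below 0.02 N and linear speed of large_tin above 0.7 m/s) or (contact force between the fingers and small_tin below 0.02 N and linear speed of small_tin above 0.7 m/s) or (contact force between the fingers and glasses_case below 0.02 N and linear speed of glasses_case above 0.7 m/s) or (contact force between the fingers and door_stop below 0.02 N and linear speed of door_stop above 0.7 m/s)).
It fails at once if the key dish is moved by more than 20 mm (distance of key_dish from where it was at the start of the episode above 0.02 m).
It fails at once if the clamped shoehorn is moved by more than 20 mm (distance of clamp from where it was at the start of the episode above 0.02 m).
It also fails if it takes over 136 s, if anything falls off the work surface, if the arm or the gripper's body presses on something with over 40 N, if the wrist force passes 120 N, or if a joint passes its speed limit or range.

## Working session

There is one attempt and no reset: what is moved stays moved. The work goes in short steps, Python scripts to look and compute and a shell command to move; the robot and the scene stay as the last step left them, time stands still between calls to the robot, and variables do not carry over. Pictures are saved under pics/ and viewed, at most 14 in all, crops included, and the job is handed in when it is done.

```bash
ls; mkdir -p pics; python3 - <<'E'
from plant import *
import cv2,numpy as np
print(finger_overhang, get_state())
for n in("top","scene"):
    f=grab_frame(n); cv2.imwrite(f"pics/{n}0.png",f["color"]); print(n,f["fx"],f["fy"],f["cx"],f["cy"],np.round(f["cam_to_world"],3).tolist())
E
```

```text
pics
25.0 {'t': 0.0, 'qpos': array([ 1.05068818e+00,  2.63520116e-01, -4.89348299e-02,  1.25938511e+00,
       -3.07959580e-05,  1.41551981e+00]), 'qvel': array([ 0.0018691 , -0.00013982, -0.00011181,  0.00153017, -0.00036326,
       -0.00118663]), 'joint_efforts': array([-1.03267928e-03, -6.37631178e+01,  3.84567261e+01,  1.37889214e-02,
       -1.91996128e-04,  5.52941765e-05]), 'tool_pos': array([187.19427866, 490.23230873, 255.82730745]), 'eef_rot': array([-5.69845673e-01, -3.08915649e+00,  1.56275453e-03]), 'wrist_force': array([-0.15601163, -0.75871053, -0.0065961 ]), 'torque': array([ 0.02645602, -0.00886487, -0.04773591]), 'grip_force': 0.0, 'grip_width': 1.0010793028392688}
top 491.48125025695737 491.48125025695737 317.7114573718642 195.92840265672146 [[-0.021, -0.984, 0.177, 192.789], [-1.0, 0.021, -0.003, -4.365], [-0.001, -0.177, -0.984, 1413.173], [0.0, 0.0, 0.0, 1.0]]
scene 450.22589587055836 450.22589587055836 320.8785959598005 201.81852811025607 [[-0.616, 0.598, -0.513, 1196.33], [0.788, 0.472, -0.396, 549.198], [0.006, -0.648, -0.762, 1123.21], [0.0, 0.0, 0.0, 1.0]]
```

View pics/top0.png

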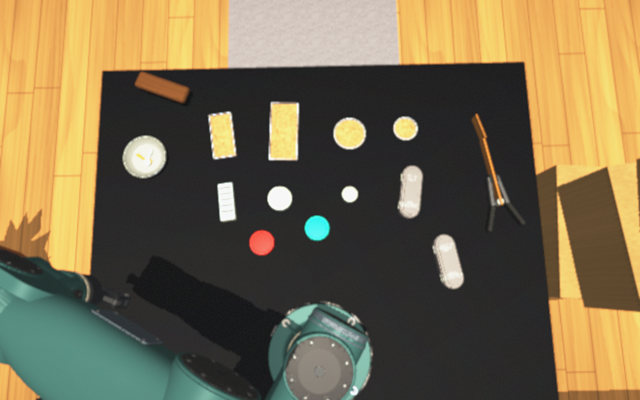

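View pics/scene0.png

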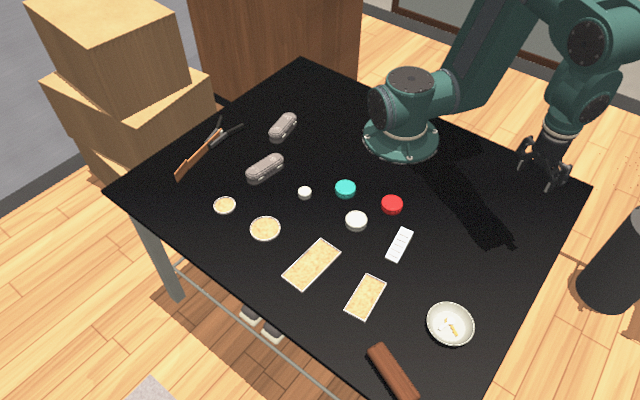

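The top view shows every item: trays at (222,135) short, (284,131) long, (349,133) large round and (405,128) small round. The door stop is at (226,201), the large tin at (279,198), the small tin at (349,194), and the farther glasses case at (411,192). The scene view confirms this layout.

```bash
cat > h.py <<'E'
from plant import *
import cv2,numpy as np
def ray(f,uv,z):
    uv=np.atleast_2d(uv).astype(float); M=f["cam_to_world"]
    d=np.c_[(uv[:,0]-f["cx"])/f["fx"],(uv[:,1]-f["cy"])/f["fy"],np.ones(len(uv))]@M[:3,:3].T
    return M[:3,3]+d*((z-M[2,3])/d[:,2])[:,None]
def blob(f,seed,thr=70,r=45):
    m=(f["color"].max(2)>thr).astype(np.uint8)
    n,l,s,c=cv2.connectedComponentsWithStats(m)
    u,v=seed; return (l==l[v,u]).astype(np.uint8) if l[v,u] else None
def meas(f,seed,z,thr=70):
    m=blob(f,seed,thr)
    c=max(cv2.findContours(m,cv2.RETR_EXTERNAL,cv2.CHAIN_APPROX_NONE)[0],key=cv2.contourArea)
    # filled mask pixels back-projected -> world centroid, principal axis, min rect
    mm=cv2.drawContours(np.zeros_like(m),[c],-1,1,-1); v,u=np.nonzero(mm)
    p=ray(f,np.c_[u,v],z)[:,:2]; k=p.mean(0); w,V=np.linalg.eigh(np.cov((p-k).T)); a=V[:,1]
    R=cv2.minAreaRect(p.astype(np.float32))
    return k.round(1),round(float(np.arctan2(a[1],a[0])%np.pi),3),(np.sqrt(w[::-1])*2).round(1),np.round(R[0],1),np.round(R[1],1)
E
python3 - <<'E'
from h import *
S={"short":((222,135),(365,297),9),"long":((284,131),(312,265),9),"lrt":((349,133),(265,229),9),"srt":((405,128),(225,205),9),
"door":((226,190),(405,238),15),"ltin":((279,198),(356,220),24),"stin":((349,194),(305,193),22),"case":((411,192),(265,168),34),"case2":((449,261),(283,127),34)}
T,C=grab_frame("top"),grab_frame("scene")
for n,(a,b,z) in S.items():
    for f,s in((T,a),(C,b)):
        try: print(n,*meas(f,s,z))
        except Exception as e: print(n,"x",e)
t=cv2.resize(T["color"][170:230,200:260],None,fx=6,fy=6,interpolation=3)
c=cv2.resize(C["color"][215:275,370:430],None,fx=6,fy=6,interpolation=3)
cv2.imwrite("pics/d.png",np.hstack([t,c]))
E
```

```text
short [635.5 272.2] 0.122 [83.3 42.8] [636.  272.3] [144.7  74.4]
short [641.8 277.2] 0.134 [81.9 40.3] [640.3 276.7] [142.9  70.5]
long [644.4  89.1] 3.106 [106.2  52.2] [646.   88.9] [ 90.3 183.2]
long [651.4  94.2] 3.111 [104.8  50.7] [648.5  93.7] [ 88.  182.4]
lrt [ 633.3 -106.2] 3.033 [51.6 50.9] [ 633.7 -106.9] [98.3 98.9]
lrt [ 637.6 -100.3] 0.888 [51.4 49. ] [ 637.3 -101.3] [98.2 98.6]
srt [ 645.4 -272.9] 2.991 [39.5 39. ] [ 645.4 -273.9] [75.  74.4]
srt [ 649.3 -266.6] 0.954 [40.5 37.2] [ 649.2 -266.9] [75.8 72.5]
door [433.6 256. ] 0.094 [67.  28.5] [434.2 256.6] [117.3  50. ]
door [436.7 259.6] 0.163 [77.6 26.8] [435.5 259.6] [135.6  47. ]
ltin [439.3 102. ] 0.638 [38.4 37.6] [439.4 102.9] [74.2 73.3]
ltin [448.5 109.6] 0.55 [44.4 36.4] [447.5 110.1] [83.4 68.6]
stin [447.7 -99.7] 2.448 [26.2 26. ] [ 448.3 -100. ] [49.  49.9]
stin [455.9 -90.6] 0.698 [32.5 24. ] [455.9 -90. ] [57.  42.8]
case [ 448.3 -272.8] 3.0 [84.3 35.7] [ 449.3 -272.2] [ 66.6 156.3]
case [ 462.3 -260.8] 3.128 [85.3 44.9] [ 460.7 -261. ] [ 84.7 163.1]
case2 [ 248.4 -366.9] 0.185 [83.8 36.4] [ 248.6 -365.7] [155.8  67.9]
case2 [ 263.9 -353.7] 0.322 [93.6 39.9] [ 261.7 -354. ] [179.2  77. ]
```

View pics/d.png

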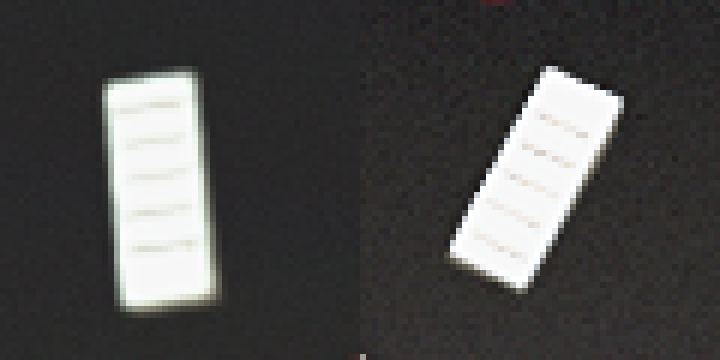

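Scene-view elongation (135 mm) and the rib margins place the door stop's thick end nearest the robot. The glasses case to use is the one at (448,-273). I'll start with the large tin.

```bash
R='[2.1,-3.2,0],[0,0,0.03],8.5'
python3 -m pendant '[[[2.1,-3.2,0],[0,0,0.03],8.5],[[2.1,-3.2,0],[0,0,0.03],8.5],[[2.1,-3.2,0],[0,0,0.03],8.5],[[2.1,-3.2,0],[0,0,0.03],8.5],[[2.1,-3.2,0],[0,0,0.03],8.5]]' 30
python3 -m pendant '[[[2.1,-3.2,0],[0,0,0.03],8.5],[[2.1,-3.2,0],[0,0,0.03],8.5],[[2.1,-3.2,0],[0,0,0.03],8.5],[[2.1,-3.2,0],[0,0,0.03],8.5],[[2.1,-3.2,0],[0,0,0.03],8.5]]'
python3 -m pendant '[[[2.2,-3.2,0],[0,0,0.03],8.5],[[2.2,-3.2,0],[0,0,0.035],8.5],[[0,0,-4],[0,0,0],8.5],[[0,0,-4],[0,0,0],8.5],[[0,0,-4],[0,0,0],8.5]]'
python3 -m pendant '[[[0,0,-3],[0,0,0],8.5],[[0,0,-1.5],[0,0,0],8.5],[[0,0,0],[0,0,0],8.5],[[0,0,0],[0,0,0],8.5]]'
```

```text
t: 0.7
tool_pos: [292.8, 329.1, 256.3]
eef_rot: [0.334, 3.124, -0.0]
wrist_force: [1.6, 1.1, 0.3]
grip_width: 0.996
grip_force: 0.0
t: 1.2
tool_pos: [397.9, 169.0, 256.3]
eef_rot: [0.1, 3.14, 0.0]
wrist_force: [0.8, 1.1, 0.3]
grip_width: 0.995
grip_force: 0.0
t: 1.7
tool_pos: [441.3, 106.1, 134.9]
eef_rot: [0.001, 3.141, 0.0]
wrist_force: [1.8, -0.0, -0.6]
grip_width: 0.995
grip_force: 0.0
t: 2.1
tool_pos: [441.4, 106.5, 91.7]
eef_rot: [0.0, -3.142, 0.0]
wrist_force: [0.1, 1.2, 0.7]
grip_width: 0.992
grip_force: 0.0
```

```bash

python3 -m pendant '[[[0,-0.2,-2.0],[0,0,0],8.5],[[0,0,-1.7],[0,0,0],8.5],[[0,0,0],[0,0,0],8.5]]'
python3 - <<'E'
from h import *
f=grab_frame("scene");cv2.imwrite("pics/c1.png",cv2.resize(f["color"][160:250,310:410],None,fx=6,fy=6,interpolation=2))
import plant;print(plant.finger_overhang)
E
```

```text
t: 2.4
tool_pos: [441.1, 104.4, 54.0]
eef_rot: [0.0, -3.141, 0.0]
wrist_force: [-0.8, -0.7, 0.2]
grip_width: 0.99
grip_force: 0.0
25.0
```

View pics/c1.png

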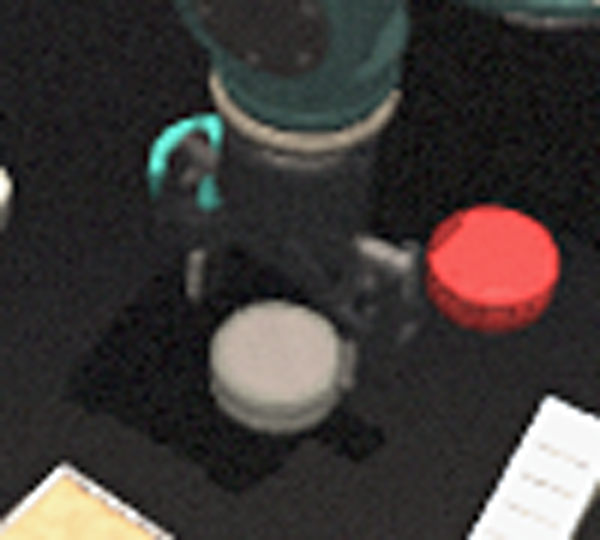

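The tin sits between the fingers: its lid is centred at crop (278,340), which is pixel (356.3,216.7), and its right side is close to the +y finger.

```bash

python3 -c "
from h import *
print(ray(grab_frame('scene'),(356.3,216.7),24))"
python3 -m pendant '[[[0.1,0,-1.0],[0,0,0],8.5],[[0,0,-1.0],[0,0,0],8.5],[[0,0,0],[0,0,0],8.5]]' 
python3 -m pendant '[[[0,0,0],[0,0,0],7.8],[[0,0,0],[0,0,0],7.2],[[0,0,0],[0,0,0],6.6],[[0,0,0],[0,0,0],6.0],[[0,0,0],[0,0,0],5.5]]' 30
python3 -m pendant '[[[0,0,0],[0,0,0],5.5],[[0,0,0],[0,0,0],5.5],[[0,0,0],[0,0,0],5.5]]'
```

```text
[[435.32891901 102.36667575  24.        ]]
t: 2.8
tool_pos: [441.7, 104.4, 33.3]
eef_rot: [0.0, -3.14, 0.0]
wrist_force: [-0.5, -1.1, 0.6]
grip_width: 0.995
grip_force: 0.0
t: 3.3
tool_pos: [442.4, 104.5, 34.9]
eef_rot: [-0.0, 3.141, 0.0]
wrist_force: [-3.5, 0.3, 9.5]
grip_width: 0.776
grip_force: 30.8
t: 3.6
tool_pos: [442.5, 104.5, 34.9]
eef_rot: [-0.0, 3.141, 0.0]
wrist_force: [-3.2, 0.8, 8.8]
grip_width: 0.78
grip_force: 30.8
```

```bash

python3 -m pendant '[[[0,0,1],[0,0,0],5.5],[[0,0,2],[0,0,0],5.5],[[0,0,3],[0,0,0],5.5],[[0,0,0],[0,0,0],5.5],[[0,0,0],[0,0,0],5.5]]'
python3 - <<'E'
from h import *
f=grab_frame("scene");c=f["color"][140:240,310:410];cv2.imwrite("pics/c2.png",cv2.resize(cv2.convertScaleAbs(c,alpha=1.8,beta=20),None,fx=6,fy=6,interpolation=2))
E
```

```text
t: 4.1
tool_pos: [442.7, 104.5, 95.0]
eef_rot: [-0.0, 3.14, 0.0]
wrist_force: [0.3, 0.2, -1.5]
grip_width: 0.777
grip_force: 34.4
```

View pics/c2.png

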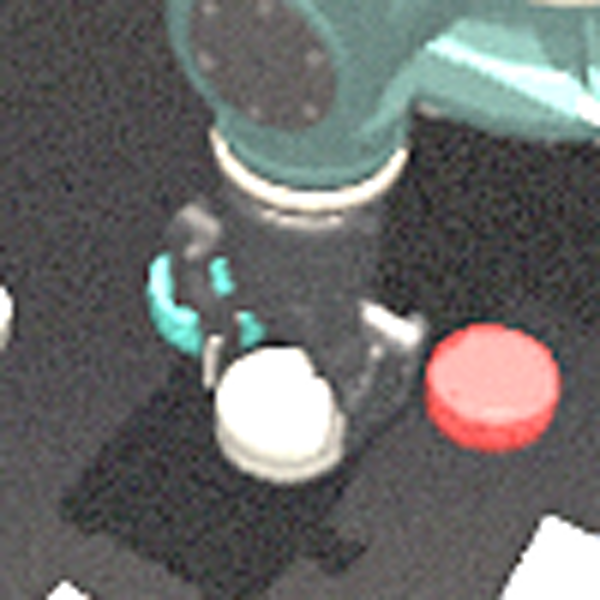

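```bash

python3 -c "
from h import *
f=grab_frame('scene');print(ray(f,(356,207.5),84),ray(f,(356,207.5),90),ray(f,(265,228),7))"
python3 -m pendant '[[[3.8,-2.5,0],[0,0,0],5.5],[[3.8,-4.0,0],[0,0,0],5.5],[[3.2,-4.0,0],[0,0,0],5.5],[[3.2,-4.0,0],[0,0,0],5.5],[[3.2,-4.0,0],[0,0,0],5.5]]'
python3 -m pendant '[[[2.1,-2.3,-0.0],[0,0,0],5.5],[[0,0,-1.0],[0,0,0],5.5],[[0,0,-2.0],[0,0,0],5.5],[[0,0,0],[0,0,0],5.5],[[0,0,0],[0,0,0],5.5]]'
```

```text
[[448.54167712 105.75626251  84.        ]] [[452.85912372 108.31652581  90.        ]] [[ 635.52301524 -101.08301781    7.        ]]
t: 4.7
tool_pos: [608.9, -75.6, 93.2]
eef_rot: [0.0, -3.14, -0.001]
wrist_force: [1.1, 1.5, 0.3]
grip_width: 0.778
grip_force: 34.4
t: 5.2
tool_pos: [628.6, -96.4, 63.7]
eef_rot: [0.001, -3.14, -0.001]
wrist_force: [-0.1, -0.1, -0.5]
grip_width: 0.78
grip_force: 34.4
```

```bash

python3 -m pendant '[[[0.35,-0.75,-0.5],[0,0,0],5.5],[[0,0,-0.5],[0,0,0],5.5],[[0,0,0],[0,0,0],5.5]]'
python3 - <<'E'
from h import *
f=grab_frame("scene");c=f["color"][170:260,215:315];cv2.imwrite("pics/c3.png",cv2.resize(cv2.convertScaleAbs(c,alpha=1.5,beta=20),None,fx=6,fy=6,interpolation=2))
E
python3 -m pendant '[[[0,0,-0.5],[0,0,0],5.5],[[0,0,-0.4],[0,0,0],5.5],[[0,0,0],[0,0,0],5.5]]'

```

```text
t: 5.5
tool_pos: [632.8, -104.5, 53.9]
eef_rot: [-0.0, -3.141, -0.0]
wrist_force: [0.4, -0.3, -1.2]
grip_width: 0.78
grip_force: 34.4
t: 5.85
tool_pos: [632.6, -104.2, 44.6]
eef_rot: [0.001, -3.141, -0.0]
wrist_force: [-0.8, -0.4, -1.1]
grip_width: 0.776
grip_force: 34.4
```

View pics/c3.png

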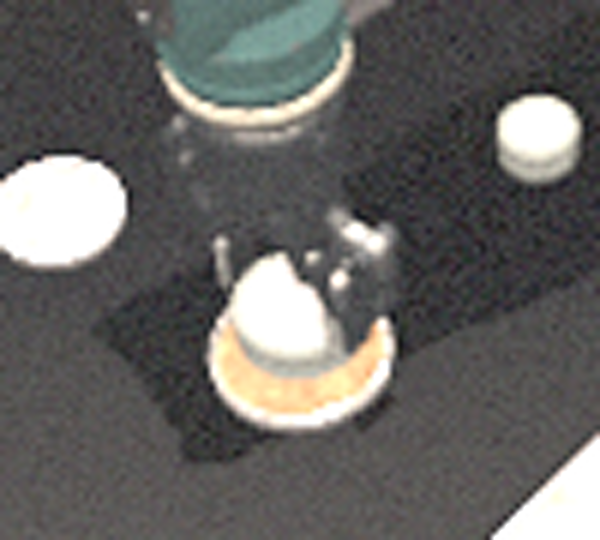

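```bash

python3 -c "
from h import *
f=grab_frame('scene');print(ray(f,(262.2,220.8),47),ray(f,(265.3,228),8))"
python3 -m pendant '[[[0,0,-0.2],[0,0,0],5.5],[[0,0,0],[0,0,0],5.5]]'
python3 -m pendant '[[[0,0,-0.2],[0,0,0],5.5],[[0,0,0],[0,0,0],5.5]]'

```

```text
[[ 640.73643904 -102.94165402   47.        ]] [[635.45085769 -99.77158681   8.        ]]
t: 6.1
tool_pos: [632.9, -104.4, 43.2]
eef_rot: [0.0, -3.141, 0.0]
wrist_force: [-0.5, 0.2, -1.1]
grip_width: 0.777
grip_force: 34.4
t: 6.3
tool_pos: [632.8, -104.4, 41.1]
eef_rot: [0.0, -3.141, -0.0]
wrist_force: [0.0, 1.0, -1.7]
grip_width: 0.777
grip_force: 34.4
```

```bash

python3 -m pendant '[[[-0.2,0.1,0],[0,0,0],5.5],[[0,0,-0.15],[0,0,0],5.5],[[0,0,0],[0,0,0],5.5]]'
python3 -m pendant '[[[0,0,-0.15],[0,0,0],5.5],[[0,0,0],[0,0,0],5.5]]'

```

```text
t: 6.6
tool_pos: [630.8, -103.4, 39.6]
eef_rot: [0.0, -3.141, -0.0]
wrist_force: [-0.3, -0.2, -0.6]
grip_width: 0.775
grip_force: 34.4
t: 6.8
tool_pos: [631.0, -103.4, 39.0]
eef_rot: [-0.0, 3.141, -0.0]
wrist_force: [-4.0, 0.6, 9.2]
grip_width: 0.776
grip_force: 35.4
```

```bash

python3 -m pendant '[[[0,0,0],[0,0,0],6.9],[[0,0,0],[0,0,0],7.5],[[0,0,0],[0,0,0],8.2],[[0,0,0],[0,0,0],8.5]]'
python3 -m pendant '[[[0,0,2],[0,0,0],8.5],[[0,0,3],[0,0,0],8.5],[[-4,0,2],[0,0,0],8.5],[[-4,0,2],[0,0,0],8.5],[[-4,0,0],[0,0,0],8.5]]'
python3 -m pendant '[[[-3.0,0.2,0],[0,0,0],8.5],[[-3.1,0,0],[0,0,0],8.5],[[0,0,0],[0,0,0],6.5],[[0,0,0],[0,0,0],6.5],[[0,0,0],[0,0,0],6.5]]'
python3 - <<'E'
from h import *
T,C=grab_frame("top"),grab_frame("scene")
cv2.imwrite("pics/t2.png",T["color"][80:280,200:500]);cv2.imwrite("pics/c4.png",cv2.resize(C["color"][150:260,200:340],None,fx=5,fy=5,interpolation=2))
E
```

```text
t: 7.2
tool_pos: [631.0, -103.4, 38.2]
eef_rot: [0.0, -3.142, -0.0]
wrist_force: [-0.2, -0.2, -0.0]
grip_width: 0.994
grip_force: 0.0
t: 7.7
tool_pos: [510.7, -103.7, 130.3]
eef_rot: [-0.001, 3.138, -0.002]
wrist_force: [-0.2, -0.1, 0.4]
grip_width: 0.997
grip_force: 0.0
t: 8.2
tool_pos: [450.9, -101.7, 128.4]
eef_rot: [-0.0, 3.141, -0.0]
wrist_force: [0.8, 0.8, 0.2]
grip_width: 0.764
grip_force: 0.0
```

View pics/c4.png

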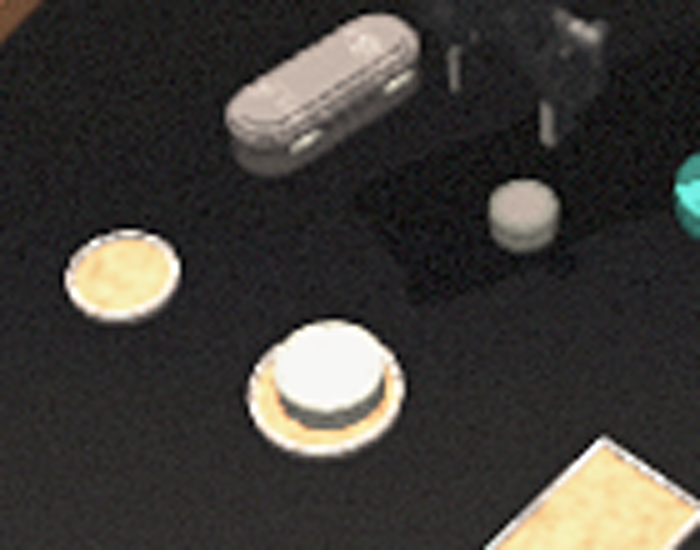

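The large tin lies in its tray: its lid is at crop (328,365) and the tray centre at (326,387). The pad tips at crop (455,90) and (548,145) give the fingertip height.

```bash

python3 - <<'E'
from h import *
C,T=grab_frame("scene"),grab_frame("top")
p=lambda u,v,z:ray(C,(200+u/5,150+v/5),z)[0].round(1)
print("lid",p(328,365,28),"tray",p(326,388,8)); print("small",p(525,202,22))
for z in(80,90,100,110):print(z,p(455,90,z),p(548,145,z))
for t in(100,140,170): print(meas(T,(349,133),9,t))
E
```

```text
lid [ 630.8 -100.4   28. ] tray [ 634.5 -101.1    8. ]
small [447.9 -94.1  22. ]
80 [ 440.  -157.8   80. ] [440.7 -79.6  80. ]
90 [ 447.2 -151.    90. ] [447.9 -73.6  90. ]
100 [ 454.5 -144.3  100. ] [455.2 -67.5 100. ]
110 [ 461.7 -137.5  110. ] [462.4 -61.5 110. ]
(array([239.4,  64.4]), 2.44, array([436.3, 323. ]), array([339.5, 117.4]), array([690.3, 859.2]))Traceback (most recent call last):
  File "<stdin>", line 6, in <module>
  File "h.py", line 13, in meas
    c=max(cv2.findContours(m,cv2.RETR_EXTERNAL,cv2.CHAIN_APPROX_NONE)[0],key=cv2.contourArea)
ValueError: max() iterable argument is empty
```

Large tin is within about 4 mm of centre. Next the small tin.

```bash

python3 -m pendant '[[[-0.3,0.45,-3],[0,0,0],6.5],[[0,0,-3],[0,0,0],6.5],[[0,0,-2],[0,0,0],6.5],[[0,0,-1.0],[0,0,0],6.5],[[0,0,0],[0,0,0],6.5]]' 
python3 -m pendant '[[[0,0,0],[0,0,0],5.8],[[0,0,0],[0,0,0],5.0],[[0,0,0],[0,0,0],4.2],[[0,0,0],[0,0,0],3.4],[[0,0,0],[0,0,0],3.4]]' 30
python3 -m pendant '[[[0,0,0],[0,0,0],3.4],[[0,0,0],[0,0,0],3.4]]'
```

```text
t: 8.9
tool_pos: [446.7, -96.7, 37.5]
eef_rot: [0.001, -3.14, -0.001]
wrist_force: [-0.2, 0.3, -0.2]
grip_width: 0.757
grip_force: 0.0
t: 9.4
tool_pos: [447.6, -97.2, 39.4]
eef_rot: [-0.0, 3.14, -0.001]
wrist_force: [-1.3, 1.4, 11.3]
grip_width: 0.491
grip_force: 28.9
t: 9.6
tool_pos: [447.5, -97.2, 39.3]
eef_rot: [-0.0, 3.14, -0.001]
wrist_force: [-2.5, 0.9, 10.6]
grip_width: 0.493
grip_force: 28.9
```

```bash

python3 -m pendant '[[[0,0,1],[0,0,0],3.4],[[0,0,2.5],[0,0,0],3.4],[[3.3,-2.9,0],[0,0,0],3.4],[[3.3,-2.9,0],[0,0,0],3.4],[[3.3,-2.9,0],[0,0,0],3.4]]'
python3 -m pendant '[[[3.3,-2.9,0],[0,0,0],3.4],[[3.3,-2.9,0],[0,0,0],3.4],[[3.3,-2.8,0],[0,0,0],3.4],[[0,0,0],[0,0,0],3.4],[[0,0,0],[0,0,0],3.4]]'
python3 - <<'E'
from h import *
C=grab_frame("scene");cv2.imwrite("pics/c5.png",cv2.resize(cv2.convertScaleAbs(C["color"][140:240,170:270],alpha=1.3,beta=20),None,fx=6,fy=6,interpolation=2))
E
```

```text
t: 10.1
tool_pos: [547.3, -185.1, 74.7]
eef_rot: [-0.001, 3.14, -0.001]
wrist_force: [-0.9, -0.6, 0.3]
grip_width: 0.49
grip_force: 30.6
t: 10.6
tool_pos: [645.1, -270.3, 73.4]
eef_rot: [-0.0, -3.141, -0.0]
wrist_force: [-0.6, 0.3, -0.8]
grip_width: 0.492
grip_force: 30.7
```

View pics/c5.png

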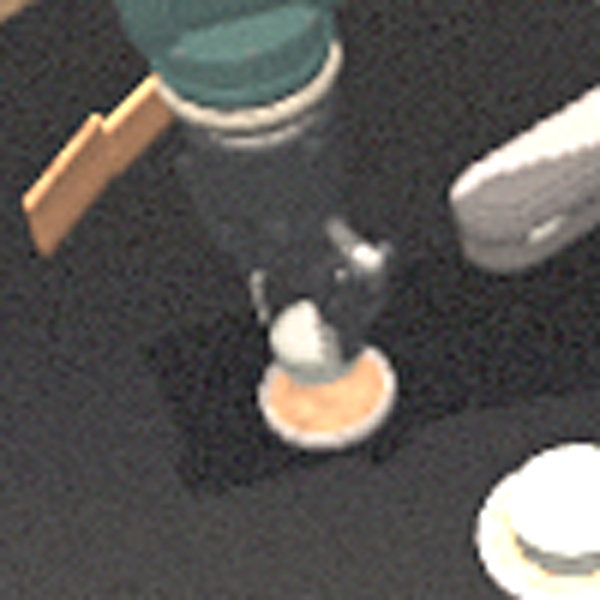

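The small tin hangs over its tray, whose centre is at crop (328,395). I'm lowering it now.

```bash

python3 -m pendant '[[[0.15,0,-1.3],[0,0,0],3.4],[[0,0,-1.0],[0,0,0],3.4],[[0,0,-0.3],[0,0,0],3.4],[[0,0,0],[0,0,0],3.4]]'
python3 -m pendant '[[[0,0,-0.2],[0,0,0],3.4],[[0,0,0],[0,0,0],3.4]]'
python3 -m pendant '[[[0,0,-0.15],[0,0,0],3.4],[[0,0,0],[0,0,0],3.4]]'
```

```text
t: 11.05
tool_pos: [645.8, -269.4, 46.5]
eef_rot: [0.001, -3.14, -0.001]
wrist_force: [-1.3, 0.3, -0.5]
grip_width: 0.496
grip_force: 30.7
t: 11.25
tool_pos: [646.4, -269.9, 45.4]
eef_rot: [-0.0, 3.141, -0.0]
wrist_force: [-0.3, 0.2, 0.9]
grip_width: 0.493
grip_force: 30.7
t: 11.45
tool_pos: [646.4, -270.0, 43.8]
eef_rot: [-0.0, 3.142, -0.0]
wrist_force: [0.3, 0.5, -0.7]
grip_width: 0.494
grip_force: 30.7
```

```bash

python3 -m pendant '[[[0,0,-0.1],[0,0,0],3.4],[[0,0,0],[0,0,0],3.4]]'
python3 -m pendant '[[[0,0,-0.05],[0,0,0],3.4],[[0,0,0],[0,0,0],3.4]]'
```

```text
t: 11.65
tool_pos: [646.5, -270.0, 43.5]
eef_rot: [-0.0, 3.141, -0.001]
wrist_force: [-2.5, 1.1, 6.9]
grip_width: 0.49
grip_force: 31.4
t: 11.85
tool_pos: [646.5, -270.0, 43.4]
eef_rot: [-0.0, 3.141, -0.001]
wrist_force: [-3.8, 2.1, 12.0]
grip_width: 0.491
grip_force: 31.8
```

```bash

python3 -m pendant '[[[0,0,0],[0,0,0],4.4],[[0,0,0],[0,0,0],5.0],[[0,0,0],[0,0,0],5.8],[[0,0,0],[0,0,0],6.5],[[0,0,0],[0,0,0],7]]'
python3 -m pendant '[[[0,0,2.5],[0,0,0],8.5],[[0,0,3],[0,0,0],8.5],[[-4,0,2],[0,0,0],8.5],[[-4,0,0],[0,0,0],8.5],[[-4,0,0],[0,0,-0.05],8.5]]'
python3 -m pendant '[[[-4,0,0],[0,0,-0.05],8.5],[[-3.5,0,0],[0,0,-0.03],8.5],[[0,0,0],[0,0,0],8.5],[[0,0,0],[0,0,0],8.5]]'
python3 - <<'E'
from h import *
C=grab_frame("scene");cv2.imwrite("pics/c6.png",cv2.resize(cv2.convertScaleAbs(C["color"][120:240,190:310],alpha=1.3,beta=20),None,fx=5,fy=5,interpolation=2))
E
```

```text
t: 12.35
tool_pos: [646.4, -269.9, 42.1]
eef_rot: [0.0, -3.141, -0.0]
wrist_force: [-0.1, -0.3, 0.1]
grip_width: 0.819
grip_force: 0.0
t: 12.85
tool_pos: [525.4, -269.9, 117.8]
eef_rot: [0.078, 3.139, -0.001]
wrist_force: [-0.4, -1.0, 1.0]
grip_width: 0.996
grip_force: 0.0
t: 13.25
tool_pos: [451.3, -270.2, 117.7]
eef_rot: [0.205, 3.134, -0.001]
wrist_force: [0.8, -0.0, 0.3]
grip_width: 0.999
grip_force: 0.0
```

View pics/c6.png

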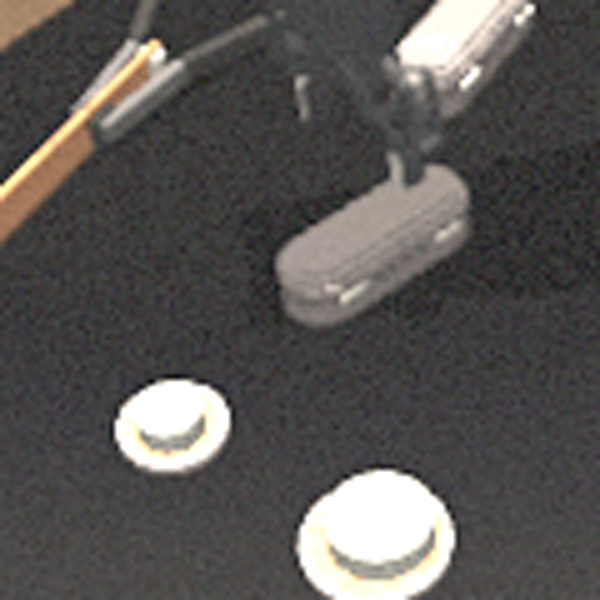

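```bash

python3 - <<'E'
from h import *
C=grab_frame("scene")
p=lambda u,v,z:ray(C,(190+u/5,120+v/5),z)[0].round(1)
print("small lid",p(171,403,26),"tray",p(172,426,8)); print("case",p(372,226,34), p(280,270,32),p(465,192,32))
E
python3 -m pendant '[[[0,0,-3],[0,0,0],8.5],[[0,0,-2.5],[0,0,0],8.5],[[0,0,-1.5],[0,0,0],8.5],[[0,0,-0.4],[0,0,0],8.5],[[0,0,0],[0,0,0],8.5]]' 

```

```text
small lid [ 644.9 -267.    26. ] tray [ 649.1 -265.8    8. ]
case [ 452.6 -268.8   34. ] [ 520.2 -290.4   32. ] [ 386.9 -242.4   32. ]
t: 13.85
tool_pos: [451.9, -269.8, 42.9]
eef_rot: [-0.203, -3.134, -0.001]
wrist_force: [0.4, -0.6, -0.1]
grip_width: 0.997
grip_force: 0.0
```

Placement errors are about 4 mm, within tolerance. Gripping the case.

```bash

python3 -m pendant '[[[0,0,0],[0,0,0],7.5],[[0,0,0],[0,0,0],6.6],[[0,0,0],[0,0,0],5.8],[[0,0,0],[0,0,0],5.0],[[0,0,0],[0,0,0],4.5]]' 40
python3 -m pendant '[[[0,0,0],[0,0,0],4.5],[[0,0,0],[0,0,0],4.5],[[0,0,0],[0,0,0],4.5]]'
```

```text
t: 14.35
tool_pos: [451.8, -270.3, 44.2]
eef_rot: [0.204, 3.134, -0.002]
wrist_force: [-0.9, 0.8, 8.5]
grip_width: 0.644
grip_force: 41.2
t: 14.65
tool_pos: [451.8, -270.3, 44.2]
eef_rot: [0.204, 3.134, -0.002]
wrist_force: [-1.2, 0.7, 8.2]
grip_width: 0.641
grip_force: 41.2
```

```bash

python3 -m pendant '[[[0,0,1],[0,0,0],4.5],[[0,0,2.5],[0,0,0],4.5],[[0,0,3],[0,0,0],4.5],[[2.2,4.0,0],[0,0,0.01],4.5],[[2.2,4.0,0],[0,0,0.01],4.5]]'
python3 -m pendant '[[[2.2,4.0,0],[0,0,0.01],4.5],[[2.2,4.0,0],[0,0,0.01],4.5],[[2.2,4.0,0],[0,0,0.01],4.5],[[2.2,4.0,0],[0,0,0.01],4.5],[[2.2,4.0,0],[0,0,0.01],4.5]]'
python3 -m pendant '[[[2.2,4.0,0],[0,0,0.01],4.5],[[2.0,4.2,0],[0,0,0.018],4.5],[[0,0,0],[0,0,0],4.5],[[0,0,0],[0,0,0],4.5]]'
```

```text
t: 15.15
tool_pos: [496.1, -190.0, 109.9]
eef_rot: [0.176, 3.134, -0.002]
wrist_force: [0.6, 0.1, -2.2]
grip_width: 0.643
grip_force: 44.0
t: 15.65
tool_pos: [606.1, 12.0, 109.1]
eef_rot: [0.093, 3.14, -0.0]
wrist_force: [0.6, -1.2, -1.5]
grip_width: 0.644
grip_force: 44.0
t: 16.05
tool_pos: [647.4, 93.0, 108.4]
eef_rot: [-0.047, -3.141, 0.0]
wrist_force: [-0.2, -0.2, -2.5]
grip_width: 0.64
grip_force: 44.0
```

```bash

python3 -m pendant '[[[0,-0.15,-2.5],[0,0,0],4.5],[[0,0,-1.5],[0,0,0],4.5],[[0,0,-1.0],[0,0,0],4.5],[[0,0,0],[0,0,0],4.5]]'
python3 - <<'E'
from h import *
C=grab_frame("scene");cv2.imwrite("pics/c7.png",cv2.resize(cv2.convertScaleAbs(C["color"][190:310,250:370],alpha=1.2,beta=20),None,fx=5,fy=5,interpolation=2))
E
```

```text
t: 16.45
tool_pos: [646.6, 89.7, 57.5]
eef_rot: [-0.052, -3.139, 0.0]
wrist_force: [-0.3, 0.5, -0.9]
grip_width: 0.637
grip_force: 43.9
```

View pics/c7.png

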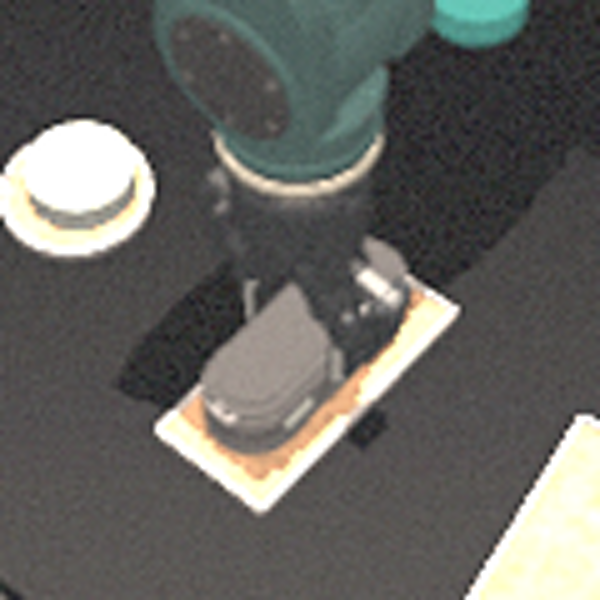

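The case is lined up over the long tray, whose near corner is at crop (262,512), with cork visible around it. I'm lowering it.

```bash

python3 -m pendant '[[[0,0.1,-0.5],[0,0,0],4.5],[[0,0,-0.2],[0,0,0],4.5],[[0,0,0],[0,0,0],4.5]]'
python3 -m pendant '[[[0,0,-0.15],[0,0,0],4.5],[[0,0,0],[0,0,0],4.5]]'
python3 -m pendant '[[[0,0,-0.1],[0,0,0],4.5],[[0,0,0],[0,0,0],4.5]]'
```

```text
t: 16.8
tool_pos: [647.4, 91.6, 51.3]
eef_rot: [0.05, 3.141, -0.0]
wrist_force: [-0.4, 0.0, -1.6]
grip_width: 0.639
grip_force: 44.0
t: 17.0
tool_pos: [647.4, 91.6, 49.8]
eef_rot: [0.05, 3.141, -0.0]
wrist_force: [-0.2, -0.0, -1.1]
grip_width: 0.638
grip_force: 44.0
t: 17.2
tool_pos: [647.4, 91.6, 48.7]
eef_rot: [-0.05, -3.141, -0.0]
wrist_force: [0.6, 1.0, -1.6]
grip_width: 0.641
grip_force: 44.0
```

```bash

python3 -m pendant '[[[0,0,-0.1],[0,0,0],4.5],[[0,0,0],[0,0,0],4.5]]'
python3 -m pendant '[[[0,0,-0.03],[0,0,0],4.5],[[0,0,0],[0,0,0],4.5]]'
```

```text
t: 17.4
tool_pos: [647.5, 91.6, 48.3]
eef_rot: [0.05, 3.141, -0.0]
wrist_force: [-2.4, 0.6, 5.6]
grip_width: 0.64
grip_force: 44.6
t: 17.6
tool_pos: [647.5, 91.6, 48.2]
eef_rot: [0.05, 3.141, -0.0]
wrist_force: [-3.1, -0.6, 8.1]
grip_width: 0.641
grip_force: 45.0
```

```bash

python3 -m pendant '[[[0,0,0],[0,0,0],5.7],[[0,0,0],[0,0,0],6.4],[[0,0,0],[0,0,0],7.2],[[0,0,0],[0,0,0],8],[[0,0,0],[0,0,0],8]]'
python3 -m pendant '[[[0,0,2],[0,0,0],8],[[0,0,3],[0,0,0],8],[[0,0,2.5],[0,0,0],8],[[-3.7,2.75,0],[0,0,0.02],8],[[-3.7,2.75,0],[0,0,0.03],8]]'
python3 -m pendant '[[[-3.7,2.75,0],[0,0,0.03],8],[[-3.7,2.75,0],[0,0,0.03],7],[[-3.7,2.75,0],[0,0,0.02],6.5],[[-3.7,2.75,0],[0,0,0],6.5],[[0,0,0],[0,0,0],6.5]]'
python3 -m pendant '[[[0,0,0],[0,0,0],6.5],[[0,0,0],[0,0,0],6.5]]'
python3 - <<'E'
from h import *
C=grab_frame("scene");cv2.imwrite("pics/c8.png",cv2.resize(cv2.convertScaleAbs(C["color"][180:320,250:430],alpha=0.9,beta=20),None,fx=4,fy=4,interpolation=2))
E
```

```text
t: 18.1
tool_pos: [647.5, 91.6, 47.4]
eef_rot: [-0.05, -3.141, -0.0]
wrist_force: [-0.1, 0.1, 0.1]
grip_width: 0.934
grip_force: 0.0
t: 18.6
tool_pos: [573.4, 146.7, 122.9]
eef_rot: [-0.027, 3.14, 0.0]
wrist_force: [0.0, 0.8, 0.4]
grip_width: 0.937
grip_force: 0.0
t: 19.1
tool_pos: [421.2, 258.6, 122.7]
eef_rot: [0.16, -3.136, -0.0]
wrist_force: [-0.2, -0.6, 0.3]
grip_width: 0.762
grip_force: 0.0
t: 19.3
tool_pos: [426.2, 256.4, 122.6]
eef_rot: [-0.154, 3.137, 0.0]
wrist_force: [-0.2, -0.2, -0.3]
grip_width: 0.761
grip_force: 0.0
```

View pics/c8.png

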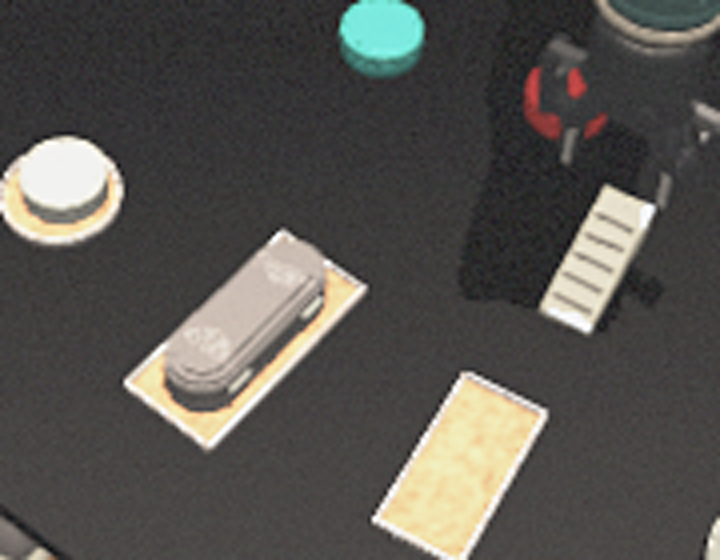

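```bash

python3 - <<'E'
from h import *
C=grab_frame("scene")
p=lambda u,v,z:ray(C,(250+u/4,180+v/4),z)[0].round(1)[:2]
for n,u,v in(("nearL",608,185),("nearR",655,206),("farL",541,308),("farR",590,332)):
    print(n,*[(z,p(u,v,z).tolist()) for z in(0,6,30)])
E
```

```text
nearL (0, [361.3, 227.2]) (6, [365.7, 228.9]) (30, [383.6, 235.8])
nearR (0, [356.3, 266.6]) (6, [360.7, 268.1]) (30, [378.7, 274.1])
farL (0, [490.7, 248.1]) (6, [494.4, 249.7]) (30, [509.5, 256.2])
farR (0, [486.1, 287.8]) (6, [489.9, 289.2]) (30, [505.1, 294.8])
```

The case is lying in the long tray. The corner heights give a 110 mm length only with the thick end toward the robot, so the grip point is near (423,258).

```bash

python3 -m pendant '[[[-0.2,0.2,-3],[0,0,0.01],6.5],[[0,0,-3],[0,0,0],6.5],[[0,0,-1.8],[0,0,0],6.5],[[0,0,-0.4],[0,0,0],6.5],[[0,0,0],[0,0,0],6.5]]' 
python3 -m pendant '[[[0,0,0],[0,0,0],5.7],[[0,0,0],[0,0,0],4.8],[[0,0,0],[0,0,0],4],[[0,0,0],[0,0,0],3.2],[[0,0,0],[0,0,0],3]]' 40
python3 -m pendant '[[[0,0,0],[0,0,0],3],[[0,0,0],[0,0,0],3],[[0,0,0],[0,0,0],3]]'
```

```text
t: 19.9
tool_pos: [423.8, 258.1, 40.3]
eef_rot: [0.168, -3.136, 0.0]
wrist_force: [-0.1, -0.4, -0.1]
grip_width: 0.763
grip_force: 0.0
t: 20.4
tool_pos: [423.9, 258.7, 41.4]
eef_rot: [-0.17, 3.135, 0.0]
wrist_force: [-0.8, -1.8, 11.6]
grip_width: 0.438
grip_force: 38.6
t: 20.7
tool_pos: [423.9, 258.7, 41.5]
eef_rot: [-0.17, 3.135, 0.0]
wrist_force: [-2.0, -1.7, 12.0]
grip_width: 0.438
grip_force: 38.6
```

```bash

python3 -m pendant '[[[0,0,1],[0,0,0],3],[[0,0,2.5],[0,0,0],3],[[4,0.3,0],[0,0,0],3],[[4,0.3,0],[0,0,0.01],3],[[4,0.3,0],[0,0,0.01],3]]'
python3 -m pendant '[[[4,0.3,0],[0,0,0],3],[[4.2,0.3,0],[0,0,0],3],[[0,0,0],[0,0,0],3],[[0,0,-1.5],[0,0,0],3],[[0,0,0],[0,0,0],3]]'
python3 - <<'E'
from h import *
C=grab_frame("scene");cv2.imwrite("pics/c9.png",cv2.resize(cv2.convertScaleAbs(C["color"][220:340,310:430],alpha=1,beta=20),None,fx=5,fy=5,interpolation=2))
E
```

```text
t: 21.2
tool_pos: [545.0, 267.7, 76.7]
eef_rot: [-0.202, 3.134, 0.001]
wrist_force: [0.8, 0.0, -0.5]
grip_width: 0.436
grip_force: 40.2
t: 21.7
tool_pos: [624.4, 273.3, 59.4]
eef_rot: [0.201, -3.133, 0.001]
wrist_force: [-0.7, 0.2, -0.9]
grip_width: 0.434
grip_force: 40.3
```

View pics/c9.png

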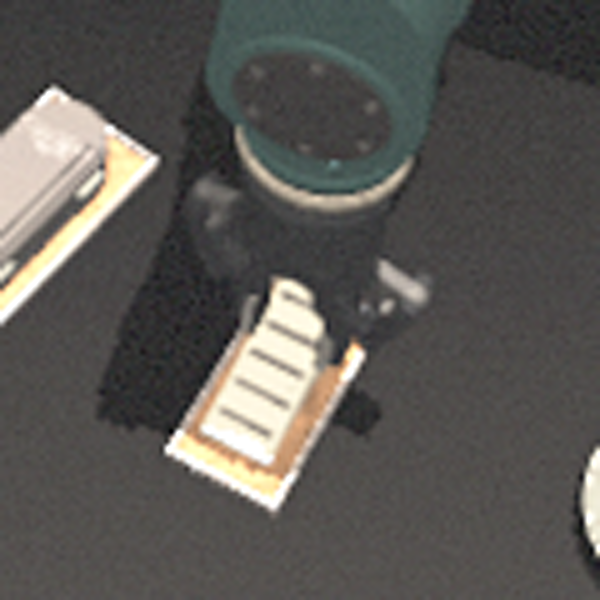

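The door stop is over the short tray, level and aligned with it; its far end is at crop (237,445) and the tray corner at (275,510). I'm lowering it.

```bash

python3 -m pendant '[[[0.1,0,-0.8],[0,0,0],3],[[0,0,-0.3],[0,0,0],3],[[0,0,0],[0,0,0],3]]'
python3 -m pendant '[[[0,0,-0.2],[0,0,0],3],[[0,0,0],[0,0,0],3]]'
python3 -m pendant '[[[0,0,-0.1],[0,0,0],3],[[0,0,0],[0,0,0],3]]'
```

```text
t: 22.05
tool_pos: [626.1, 273.5, 49.3]
eef_rot: [0.201, -3.135, 0.0]
wrist_force: [-1.1, -0.1, -1.0]
grip_width: 0.439
grip_force: 40.3
t: 22.25
tool_pos: [626.4, 273.6, 47.5]
eef_rot: [-0.201, 3.135, -0.0]
wrist_force: [-0.1, -0.1, -0.1]
grip_width: 0.436
grip_force: 40.3
t: 22.45
tool_pos: [626.4, 273.6, 46.4]
eef_rot: [0.201, -3.135, 0.0]
wrist_force: [0.5, 0.3, -0.9]
grip_width: 0.437
grip_force: 40.3
```

```bash

python3 -m pendant '[[[0,0,-0.08],[0,0,0],3],[[0,0,0],[0,0,0],3]]'
python3 -m pendant '[[[0,0,-0.08],[0,0,0],3],[[0,0,0],[0,0,0],3]]'
```

```text
t: 22.65
tool_pos: [626.5, 273.6, 45.7]
eef_rot: [-0.201, 3.135, 0.0]
wrist_force: [-0.1, -0.3, -0.3]
grip_width: 0.44
grip_force: 40.4
t: 22.85
tool_pos: [626.5, 273.6, 45.6]
eef_rot: [-0.201, 3.134, 0.0]
wrist_force: [-2.9, -1.0, 8.1]
grip_width: 0.442
grip_force: 41.9
```

```bash

python3 -m pendant '[[[0,0,0],[0,0,0],4],[[0,0,0],[0,0,0],4.6],[[0,0,0],[0,0,0],5.4],[[0,0,0],[0,0,0],6.2],[[0,0,0],[0,0,0],6.2]]'
python3 -m pendant '[[[0,0,2],[0,0,0],6.2],[[0,0,3],[0,0,0],6.2],[[-4,0,3],[0,0,0],6.2],[[-4,0,2],[0,0,0],6.2],[[-4,0,2],[0,0,0],6.2]]'
python3 -m pendant '[[[-4,0,0],[0,0,0],6.2],[[-4,0,0],[0,0,0],6.2],[[-4,0,0],[0,0,0],6.2],[[-4,0,0],[0,0,0],6.2],[[0,0,0],[0,0,0],6.2]]'
python3 - <<'E'
from h import *
C,T=grab_frame("scene"),grab_frame("top")
cv2.imwrite("pics/c10.png",cv2.resize(C["color"][160:340,180:430],None,fx=3,fy=3,interpolation=2))
cv2.imwrite("pics/t10.png",cv2.resize(T["color"][80:180,190:430],None,fx=3,fy=3,interpolation=2))
E
```

```text
t: 23.35
tool_pos: [626.4, 273.6, 44.8]
eef_rot: [0.201, -3.135, 0.0]
wrist_force: [1.2, 0.6, 0.2]
grip_width: 0.725
grip_force: 0.0
t: 23.85
tool_pos: [505.1, 273.4, 165.7]
eef_rot: [-0.201, 3.135, 0.0]
wrist_force: [-0.0, -0.5, 1.2]
grip_width: 0.728
grip_force: 0.0
t: 24.35
tool_pos: [342.1, 273.0, 165.1]
eef_rot: [0.204, -3.133, 0.001]
wrist_force: [-1.0, -0.2, -0.2]
grip_width: 0.724
grip_force: 0.0
```

View pics/t10.png

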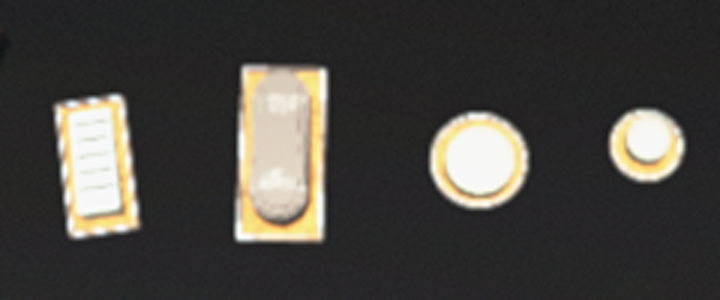

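View pics/c10.png

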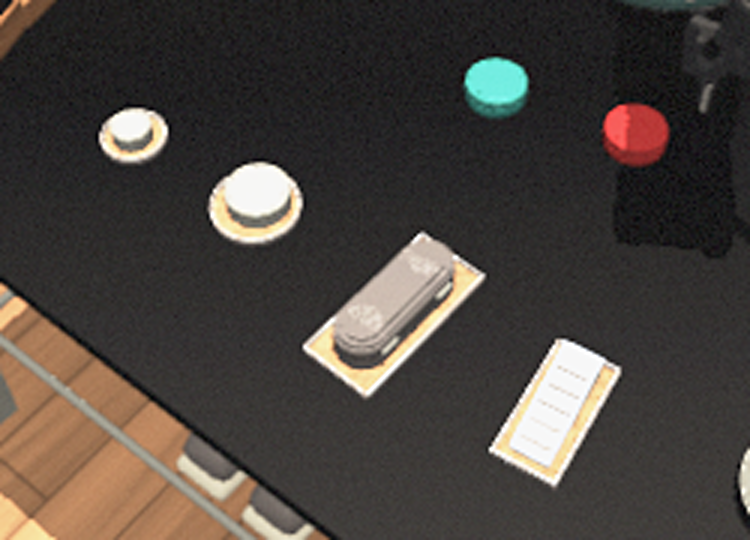

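All four items sit on cork inside their own rims. In the top crop the door stop is at (95,161), the case at (280,146), the large tin at (480,160) and the small tin at (650,136). Offsets after parallax are only a few mm, so I'm handing the job in.

```bash
python3 -c "
from plant import *
print(finish_job())"
```

```text
the job is handed in; nothing more can be done
None
```

All four items were set down in their own trays, within a few mm of centre by the cameras, and I handed the job in at about 24 s; no verdict came back.

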